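# Hang the missing shelf arm on a slotted rack upright

### The arm

A 6-joint arm with a two-finger parallel gripper is mounted at the origin on the work surface. World frame = base frame: x ahead of the robot, y to its left, z up, the work surface at z = 0. Lengths are in mm, angles in degrees, forces in N, time in s.
With the tool pointing down it reaches from about 350 to 875 mm from the base axis. Payload 15.5 kg.
Tool frame: the origin (TCP) lies on the centre line of the jaws, within the pads' length; the fingertips stand 17 mm ahead of it and the grasp point (between the pads) lies 2 mm behind it; z points along the fingers, y is the line along which they close (so a half turn about z gives the same grasp; the last joint's range is limited). The gripper opens to 85 mm and grips with 20 to 120 N. Pads are 22 mm wide; open, the fingers measure 114 mm over their backs; the gripper's body (76 mm by 85 mm) begins 54 mm behind the grasp point. The pads swing forward as they close: fully open they stand 13 mm farther back than shut.
Start: joints at [71.19, 28.281, 77.091, -0, 74.628, -5.472], TCP at [144.184, 608.143, 248.277] pointing down, gripper open.
Joint ranges: [-166.48, 166.48], [-47.26, 123.95], [12.59, 153.08], [-70.14, 250.14], [6.76, 159.57], [-176.63, 176.63]. Speed limits (degrees/s): [108.29, 108.29, 147.25, 172.46, 172.46, 172.46].

### API

Orientations are given as [roll, pitch, yaw] about the fixed x, y, z axes, in that order (R = Rz(yaw) Ry(pitch) Rx(roll)).
In Python, from station import env gives the robot as it stands.
- The arm moves only by the tool step_arm, never from a script. Its argument "series" is a list of rows, each an object with "delta_pos": the shift along the tool's x, y, z in m, a list of three; "delta_rot": the turn, a rotation vector about the tool's x, y, z in degrees, a list of three; "hand": the gripper command: -1 is shut, 1 is fully open, values between are in proportion. A call has 1 to 12 rows; each row is the pose to reach, as a shift and turn from the pose commanded when the call began, along the tool's axes at that moment; what a row does not reach only later rows make up. A row lasts 1/12 s, in which the tool goes at most 41.7 mm and 7.16 degrees, less where a joint would pass 70% of its speed; a pose out of reach is approached as far as the arm can. A call with a gripper value outside its range is refused whole. The fingers move at their own pace and stop on an object; "grip_force" is the grip in N (left out, the last holds). Time passes only in rows, so rows that repeat a pose let the fingers close. It gives the time, the measured TCP pose, the force, the opening and the grip force at its end, in the units of the state.
- env.get_obs(): the state, without advancing time (a new reading comes with each control period).
- env.get_image(name): name is "side" or "top"; returns (picture, depth): 420x560x3 uint8, red, green, blue; 420x560 float32, mm along the optical axis (not along the pixel's ray), 0 where there is no reading.
- env.camera_model(name): a dict with "fx", "fy", "cx", "cy" (pixels), "distortion" ([k1, k2, p1, p2, k3] as OpenCV has them; the pictures are not rectified), "camera_from_world" (4x4, takes a point from world to camera coordinates). Camera axes: x right, y down, z forward; pixel columns grow to the right and rows downward; lengths in mm; the calibration is good to about 2 mm. A picture is of the moment at which its call begins. camera_model takes no time and is no camera call.
- env.hand_in(): hands the job in; it is judged then, once.
The state is a dict: "time": time; "joint_pos": joint angles; "joint_vel": joint speeds; "effort": joint torques, N m; "tcp_pos": TCP position; "eef_rot": TCP orientation; "wrist_force": force on the tool from outside, world axes, zero at the start; "ft_torque": the same for the moment, N m; "opening": finger opening in mm; "grasp_force": force on a finger pad.
Only numpy, scipy, OpenCV 4.12 (cv2) and the standard library are available. Lean on these libraries where they do the work, as an engineer would, in place of code of your own. Each camera call takes 0.05 s, during which the arm holds its last target. There are 200 camera calls.

### The job

On the bench stands a small rack of two slotted uprights, and one of them already carries its shelf arm. Take the long shelf arm from the bench (not the short one), hook its two claws into the top pair of slots of the bare upright, and press it down until it sits fully home, level with its neighbour, and the spring catch snaps out above it; then let go. Leave the short arm where it stands.

Things in the scene. Friction and masses are not known exactly. Their poses are not given: they have to be found in the camera images.
- long_arm_mid (a point): Long loose steel shelf arm, 170 mm long, 80 tall (8 mm lip at the tip), standing as it will hang. Point: grip, 55 above its underside, 85 before its back face. z up, +x to the claws. Bar 26 wide (y), here 35 to 80 above the underside. Back plate 70 wide, 5 thick. Claws at y -23, +23 mm, 10 wide, reach 17 behind the back face: stub 60 to 70 up, lip hangs 13 lower, gap 6 to 11 to the back face. 0.4 kg.
- top_slots (a point): Centre of the top slot pair on the bare green upright's front face (100 mm wide, fixed, top 43 above). x points into the face, z up. Slots: y -23 and +23, 30 wide, 44 tall, in 5 mm sheet. Claws enter 14 to 34 mm above home height. Home: grip point at x -85, y 0 (10 either way is fine), z -27 mm in these axes. The twin upright 240 mm to one side has a fixed long arm, 238 tall over the bench.
- catch (a joint): Spring catch of the bare upright: brass nose 14 mm wide, mid-face, 4.5 mm above top_slots. 0 = out, 4.5 mm proud of the face; up to 0.008 m as it is pushed in along x. The back plate pushes it in (2 to 5 N) as the claws enter; it snaps out over the back plate's top edge when the arm is home.
- short_arm_mid (a point): The short loose arm, not wanted: same back plate and claws, only 105 mm long. Point 50 mm before its back face, 55 mm above its underside; axes as for the long arm. It stands on the other side of the rack from the long arm.
Not all that is in view belongs to the job. What is shaped like the part that bears long_arm_mid but red is not meant.

How it is judged:
By the outcome, as a careful person would: the job done as asked, in the order asked, and still so for the second after the job is handed in, with the robot touching nothing.
It also fails if it takes over 48 s, if anything falls off the work surface, if the arm or the gripper's body presses on something with over 40 N, if the wrist force passes 120 N, or if a joint passes its speed limit or range.

## Working session

There is one attempt and no reset: what is moved stays moved. The work goes in short steps, Python scripts to look and compute and a tool call to move; the robot and the scene stay as the last step left them, time stands still between calls to the robot, and variables do not carry over. Pictures are saved under pics/ and viewed, at most 10 in all, crops included, and the job is handed in when it is done.

Besides the shell and the picture viewer there is one more tool, called after "Emit:" as name([rows], argument=value, ...), one row to a line, values as JSON. step_arm: Moves the arm, as the interface text tells. Its arguments: {"type":"object","properties":{"series":{"type":"array"},"grip_force":{"type":"number"}},"required":["series"]}

```bash
mkdir -p pics; cat > h.py <<'E'
import numpy as np, cv2
from station import env
def snap(n):
    im,d=env.get_image(n); m=env.camera_model(n)
    return im,d,m
def world(m,uv,depth):
    uv=np.asarray(uv,float).reshape(-1,1,2); K=np.array([[m['fx'],0,m['cx']],[0,m['fy'],m['cy']],[0,0,1]])
    p=cv2.undistortPoints(uv,K,np.array(m['distortion'])).reshape(-1,2)
    c=np.c_[p,np.ones(len(p))]*np.asarray(depth,float).reshape(-1,1)
    T=np.linalg.inv(np.array(m['camera_from_world']))
    return c@T[:3,:3].T+T[:3,3]
def cloud(d,m):
    v,u=np.mgrid[0:d.shape[0],0:d.shape[1]]
    return world(m,np.c_[u.ravel(),v.ravel()],d.ravel()).reshape(*d.shape,3)
E
python3 - <<'E'
from h import *
for n in('side','top'):
    im,d,m=snap(n); cv2.imwrite(f'pics/{n}0.png',im[:,:,::-1]); np.savez(f'{n}0.npz',im=im,d=d)
    T=np.linalg.inv(np.array(m['camera_from_world'])); print(n,T[:3].round(2).tolist(),m['fx'],m['distortion'])
print(env.get_obs())
E
```

```text
side [[0.87, -0.33, 0.37, 25.69], [-0.5, -0.58, 0.64, -691.02], [0.01, -0.74, -0.67, 872.18]] 447.07457515336233 [-0.10041114  0.          0.          0.          0.        ]
top [[0.01, -1.0, 0.05, 377.0], [-1.0, -0.01, 0.02, -4.64], [-0.02, -0.05, -1.0, 1123.48]] 456.1855785983832 [-0.0924416  0.         0.         0.         0.       ]
{'time': 0.1, 'joint_pos': array([ 7.11885217e+01,  2.83087069e+01,  7.71223966e+01, -9.29306713e-04,
        7.46254040e+01, -5.47146863e+00]), 'joint_vel': array([ 0.06071635, -0.05266187,  0.00767839,  0.0014476 ,  0.06580743,
        0.04045966]), 'effort': array([ 2.04227319e-03, -8.83591175e+01, -3.84564972e+01, -3.67933544e-04,
        5.11114747e-03, -1.26057006e-05]), 'tcp_pos': array([144.11479276, 607.8729535 , 247.79526396]), 'eef_rot': array([-1.79943665e+02, -4.49626201e-03,  1.66660235e+02]), 'wrist_force': array([-0.23116471,  0.48923459,  0.22702131]), 'ft_torque': array([ 0.02438896,  0.01781153, -0.06418907]), 'grasp_force': 0.0, 'opening': 85.56703246839398}
```

View pics/side0.png

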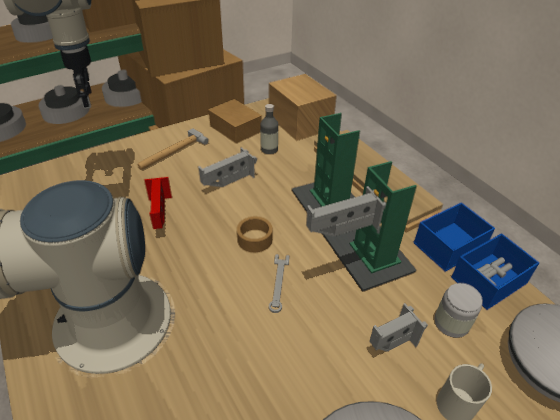

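View pics/top0.png

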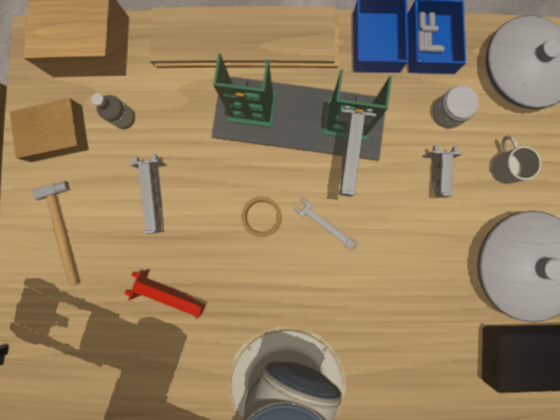

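The side and top pictures show: long loose arm at top px (148,195), claws up (+x); bare upright at (245,95); twin with its arm at (352,150); short arm at (445,172); red decoy at (165,295).

```bash
python3 - <<'E'
from h import *
np.set_printoptions(precision=1,suppress=True)
C={}
for n in('side','top'):
    z=np.load(n+'0.npz'); C[n]=(z['im'],z['d'],cloud(z['d'],env.camera_model(n)))
im,d,P=C['top']
print('bench z',np.median(P[200:260,80:130,2]),P[235,350])
def reg(P,u0,u1,v0,v1,zl,zh):
    q=P[v0:v1,u0:u1].reshape(-1,3); return q[(q[:,2]>zl)&(q[:,2]<zh)]
def rect(q,name):
    r=cv2.minAreaRect(q[:,:2].astype(np.float32)); print(name,len(q),'c',np.array(r[0]),'size',np.array(r[1]),'ang',r[2],'z',np.percentile(q[:,2],[5,50,95]))
    print('   corners',cv2.boxPoints(r).round(1).tolist())
rect(reg(P,120,175,145,245,70,95),'long top')
rect(reg(P,130,170,168,245,70,95),'long bar')
rect(reg(P,425,465,140,205,70,95),'short top')
rect(reg(P,335,372,115,205,222,250),'twin bar')
rect(reg(P,205,285,45,130,265,300),'bare top')
rect(reg(P,322,400,60,145,265,300),'twin top')
rect(reg(P,205,400,75,165,2,14),'base')
hsv=cv2.cvtColor(im,cv2.COLOR_RGB2HSV)
g=(hsv[...,0]>55)&(hsv[...,0]<90)&(hsv[...,1]>90)
for nm,(u0,u1) in dict(bare=(205,290),twin=(320,400)).items():
    s=np.zeros_like(g); s[40:150,u0:u1]=g[40:150,u0:u1]; q=P[s]; 
    for a in(30,90,150,200,250,270):
        k=q[(q[:,2]>a)&(q[:,2]<a+25)]; 
        if len(k)>10: print(nm,a,len(k),k.min(0),k.max(0))
big=cv2.resize(im[35:255,90:410],None,fx=2.5,fy=2.5,interpolation=cv2.INTER_CUBIC); cv2.imwrite('pics/topz.png',big[:,:,::-1])
im=C['side'][0]; big=cv2.resize(im[100:300,180:440],None,fx=3,fy=3,interpolation=cv2.INTER_CUBIC); cv2.imwrite('pics/sidez.png',big[:,:,::-1])
E
```

```text
bench z -0.8918655075041215 [ 370.6 -152.2    0.5]
long top 864 c [460.6 328.6] size [180.5  66.9] ang 8.776144981384277 z [73.2 78.9 83. ]
   corners [[366.29998779296875, 347.8999938964844], [376.5, 281.79998779296875], [554.9000244140625, 309.29998779296875], [544.7000122070312, 375.3999938964844]]
long bar 730 c [447.1 328.5] size [153.6  25.8] ang 8.387711524963379 z [74.5 79.  83.3]
   corners [[369.20001220703125, 330.0], [373.0, 304.5], [525.0, 326.8999938964844], [521.2000122070312, 352.3999938964844]]
short top 610 c [ 521.2 -369.1] size [115.3  67.4] ang 0.6410268545150757 z [72.8 78.7 86.4]
   corners [[463.1000061035156, -336.0], [463.8999938964844, -403.5], [579.2000122070312, -402.20001220703125], [578.4000244140625, -334.70001220703125]]
twin bar 306 c [ 533.5 -127.9] size [ 25.3 162.3] ang 81.98001861572266 z [222.1 223.  235.3]
   corners [[451.3999938964844, -129.10000610351562], [612.0999755859375, -151.6999969482422], [615.5999755859375, -126.69999694824219], [454.8999938964844, -104.0]]
bare top 250 c [684.2  94.3] size [99.2 64.9] ang 82.41779327392578 z [265.2 266.5 268.9]
   corners [[645.5, 49.400001525878906], [709.7999877929688, 40.900001525878906], [722.9000244140625, 139.1999969482422], [658.5999755859375, 147.8000030517578]]
twin top 250 c [ 652.7 -143.9] size [99.8 65.9] ang 82.0920181274414 z [265.1 266.5 268.7]
   corners [[613.2999877929688, -188.6999969482422], [678.5, -197.8000030517578], [692.2000122070312, -99.0], [627.0, -89.9000015258789]]
base 6164 c [658.1 -31.6] size [227.5 489.1] ang 0.5033913254737854 z [ 2.8 10.7 13.5]
   corners [[542.2000122070312, 211.89999389648438], [546.5, -277.20001220703125], [774.0, -275.20001220703125], [769.7999877929688, 213.89999389648438]]
bare 250 37 [648.1  46.4 263.5] [670.7 106.  270.6]
twin 250 141 [ 616.5 -193.2  262.4] [679.2 -91.9 270.2]
```

View pics/topz.png

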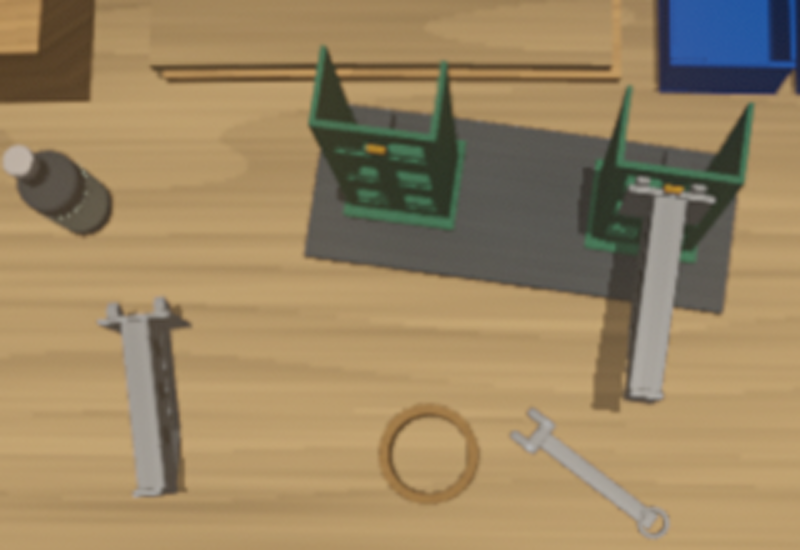

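View pics/sidez.png

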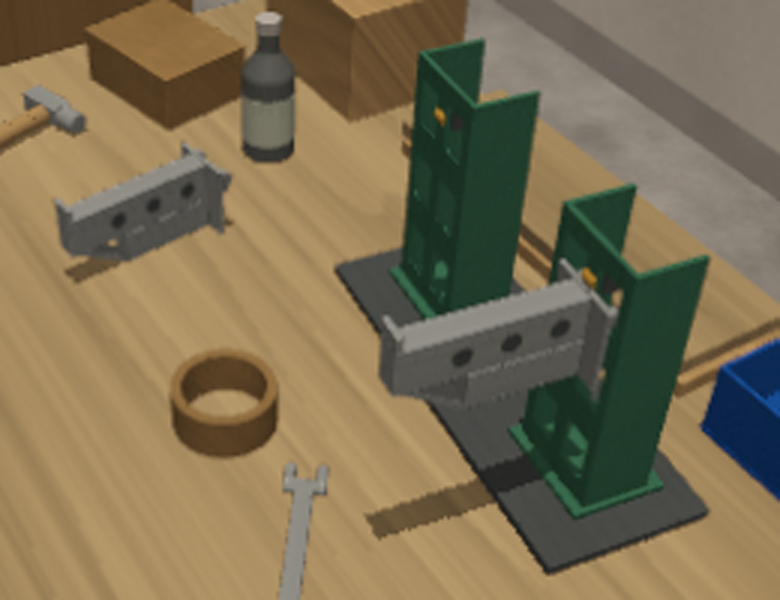

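Upright tops read z≈266 (spacing 240.3 agrees with the 240 given), which does not match 238 for the twin arm's top. I'll cross-check heights with both views.

```bash
python3 - <<'E'
from h import *
np.set_printoptions(precision=1,suppress=True)
C={}
for n in('side','top'):
    z=np.load(n+'0.npz'); C[n]=(z['im'],z['d'],cloud(z['d'],env.camera_model(n)))
def hist(P,u0,u1,v0,v1,zl,zh):
    z=P[v0:v1,u0:u1,2].ravel(); h,e=np.histogram(z,np.arange(zl,zh,3)); print([(int(a),int(b)) for a,b in zip(e,h) if b>3])
P=C['top'][2]
print('twin arm top view'); hist(P,338,370,110,200,200,250)
print('twin tip lip',P[190:197,345:356:3,2])
print('loose lip',P[226:236,145:158:3,2])
S=C['side'][2]; print('side bench',S[230,200],S[300,230])
print('twin arm side'); hist(S,305,385,180,240,150,260)
hist(S,310,365,110,225,240,300); hist(S,360,420,155,270,240,300)
# top of walls, side view
q=S[100:230,300:420].reshape(-1,3); q=q[(q[:,2]>255)]; print(q[:,2].max(), np.percentile(q[:,2],95))
# brass
for n in C:
    im,d,P=C[n]; hsv=cv2.cvtColor(im,cv2.COLOR_RGB2HSV)
    b=(hsv[...,0]>12)&(hsv[...,0]<28)&(hsv[...,1]>190)&(hsv[...,2]>140)
    k,l,s,c=cv2.connectedComponentsWithStats(b.astype(np.uint8))
    for i in range(1,k):
        if 3<s[i,4]<80: print(n,c[i],s[i,4],np.median(P[l==i],0))
# front faces in top view: z profile in columns
P=C['top'][2]
for r in range(80,126,4): print(r,P[r,245])
# side: points of the bare upright front face
im,d,S=C['side']; hsv=cv2.cvtColor(im,cv2.COLOR_RGB2HSV)
g=(hsv[...,0]>55)&(hsv[...,0]<90)&(hsv[...,1]>90)
g[:, :313]=0; g[:,356:]=0; g[:110]=0; g[205:]=0
q=S[g]; q=q[(q[:,2]>60)&(q[:,2]<265)&(q[:,1]>40)]
from math import *
a=radians(-7.8); print(len(q)); 
x=q[:,0]*cos(a)+q[:,1]*sin(a) ; h,e=np.histogram(x,np.arange(560,760,3)); print([(int(a_),int(b)) for a_,b in zip(e,h) if b>5])
E
```

```text
twin arm top view
[(200, 29), (203, 23), (206, 28), (209, 19), (212, 31), (215, 44), (218, 490), (221, 530), (224, 37), (227, 12), (230, 13), (233, 30), (236, 11)]
twin tip lip [[235.1 222.2 221.4 221. ]
 [234.6 236.1 235.8 221.5]
 [237.7 235.5 238.1 233.8]
 [232.1 236.5 236.2 236.4]
 [209.1 222.8 228.5 234.6]
 [187.3 201.6 208.9  -2.1]
 [  0.5  -1.2  -1.1  -1.6]]
loose lip [[80.  78.7 78.2 81.3 63.6]
 [80.2 80.5 82.1 77.4 62.5]
 [77.9 78.8 76.7 77.  64.2]
 [-1.6 80.2 74.5 83.2 65.7]
 [ 3.6 81.  91.  89.9 63.7]
 [91.8 91.1 91.4 87.5 66.1]
 [95.5 95.4 92.9 88.3 61.1]
 [94.4 78.7 53.  -1.5 -1.2]
 [-2.1  1.7 -0.6 -3.9 -0.4]
 [-0.3 -0.2  1.6 -5.6 -4.6]]
side bench [297.6 171.2   1.5] [265.2 -84.7   2.2]
twin arm side
[(150, 74), (153, 56), (156, 76), (159, 59), (162, 57), (165, 52), (168, 62), (171, 48), (174, 58), (177, 63), (180, 64), (183, 71), (186, 82), (189, 82), (192, 66), (195, 89), (198, 84), (201, 81), (204, 93), (207, 80), (210, 98), (213, 88), (216, 98), (219, 366), (222, 274), (225, 37), (228, 26), (231, 27), (234, 28), (237, 19), (240, 6), (243, 11), (246, 14), (249, 17), (
[... 167 characters left out ...]
249, 69), (252, 66), (255, 74), (258, 79), (261, 78), (264, 127), (267, 80)]
872.1841997411625 872.1841997411625
side [376.  192.5] 4 [ 617.8 -140.8  231.4]
80 [677.4  87.8 238.3]
84 [669.4  87.7 237.6]
88 [652.3  84.7 265.4]
92 [658.7  89.3 219.7]
96 [651.8  89.6 215. ]
100 [650.7  92.  190.3]
104 [651.7  95.3 156.5]
108 [652.   98.6 123.3]
112 [651.7 101.9  89.9]
116 [652.2 105.6  51.4]
120 [650.9 109.   17.3]
124 [641.9 109.2  13.1]
2337
[(629, 459), (632, 407), (635, 107), (638, 68), (641, 80), (644, 75), (647, 85), (650, 74), (653, 91), (656, 61), (659, 61), (662, 66), (665, 74), (668, 85), (671, 72), (674, 82), (677, 86), (680, 90), (683, 60), (686, 68), (689, 43), (692, 35), (695, 6)]
```

Both views agree: upright tops at z≈266.5, twin bar top ≈221.5. The tip lip rises about 15 mm, hence the 238. So top_slots ≈ (652.0, 98.6, 223.5), upright yaw −7.6°. Home grip is ≈ (567.8, 109.8, 196.5). The long arm's grip is (455.2, 329.7, 55), yaw 8.5°.

```bash
cat >> h.py <<'E'
from scipy.spatial.transform import Rotation as Ro
def delta(p,yaw,start=None):
    o=env.get_obs(); p0,r0=start if start else (o['tcp_pos'],o['eef_rot'])
    R=Ro.from_euler('xyz',r0,degrees=True); T=Ro.from_euler('xyz',[180,0,yaw],degrees=True)
    return (R.inv().apply(np.array(p)-p0)/1000).round(4).tolist(),(R.inv()*T).as_rotvec(degrees=True).round(2).tolist()
E
python3 - <<'E'
from h import *
s=([144.184,608.143,248.277],[180,0,166.66])
print(delta([455.2,329.7,130],188.5,s))
E
```

```text
([-0.3669, -0.1992, 0.1183], [0.0, 0.0, -21.84])
```

Emit:
step_arm([
  {"delta_pos":[-0.367,-0.199,0.118],"delta_rot":[0,0,-21.8],"hand":0.3},
  {"delta_pos":[-0.367,-0.199,0.118],"delta_rot":[0,0,-21.8],"hand":0.3},
  {"delta_pos":[-0.367,-0.199,0.118],"delta_rot":[0,0,-21.8],"hand":0.3},
  {"delta_pos":[-0.367,-0.199,0.118],"delta_rot":[0,0,-21.8],"hand":0.3},
  {"delta_pos":[-0.367,-0.199,0.118],"delta_rot":[0,0,-21.8],"hand":0.3},
  {"delta_pos":[-0.367,-0.199,0.118],"delta_rot":[0,0,-21.8],"hand":0.3},
  {"delta_pos":[-0.367,-0.199,0.118],"delta_rot":[0,0,-21.8],"hand":0.3},
  {"delta_pos":[-0.367,-0.199,0.118],"delta_rot":[0,0,-21.8],"hand":0.3},
  {"delta_pos":[-0.367,-0.199,0.118],"delta_rot":[0,0,-21.8],"hand":0.3},
  {"delta_pos":[-0.367,-0.199,0.118],"delta_rot":[0,0,-21.8],"hand":0.3},
  {"delta_pos":[-0.367,-0.199,0.118],"delta_rot":[0,0,-21.8],"hand":0.3},
  {"delta_pos":[-0.367,-0.199,0.118],"delta_rot":[0,0,-21.8],"hand":0.3},
])

```text
time: 1.1
tcp_pos: [458.2, 326.4, 128.7]
eef_rot: [-179.9, -0.1, -171.8]
wrist_force: [0.4, -0.2, -0.4]
opening: 55.6
grasp_force: 0.0
```

```bash
python3 - <<'E'
from h import *
o=env.get_obs();print(o['time'],o['tcp_pos'],o['eef_rot'],o['opening'],delta([455.2,329.7,53],188.5))
E
```

```text
1.1 [458.23262513 326.41153278 128.65045272] [-1.79924829e+02 -6.09226993e-02 -1.71752616e+02] 55.62878870625282 ([0.0024, 0.0038, 0.0756], [-0.08, -0.06, -0.25])
```

Emit:
step_arm([
  {"delta_pos":[0,0,0.03],"delta_rot":[0,0,0],"hand":0.3},
  {"delta_pos":[0,0,0.055],"delta_rot":[0,0,0],"hand":0.3},
  {"delta_pos":[0,0,0.077],"delta_rot":[0,0,0],"hand":0.3},
  {"delta_pos":[0,0,0.077],"delta_rot":[0,0,0],"hand":0.3},
  {"delta_pos":[0,0,0.077],"delta_rot":[0,0,0],"hand":0.3},
])

```text
time: 1.52
tcp_pos: [454.6, 329.7, 52.9]
eef_rot: [-180.0, -0.1, -171.5]
wrist_force: [0.6, 0.7, -0.7]
opening: 55.8
grasp_force: 0.0
```

```bash
python3 - <<'E'
from h import *
o=env.get_obs();print(o['time'],o['tcp_pos'],o['eef_rot'],o['opening'],delta([455.2,329.7,53],188.5))
im,d,m=snap('side'); cv2.imwrite('pics/s1.png',cv2.resize(im[100:260,150:330],None,fx=4,fy=3.7)[:,:,::-1])
E
```

```text
1.5167 [454.6038637  329.73216522  52.8513782 ] [-1.79952672e+02 -1.25889691e-01 -1.71524722e+02] 55.77485720837192 ([-0.0006, -0.0001, -0.0001], [-0.05, -0.13, -0.02])
```

View pics/s1.png

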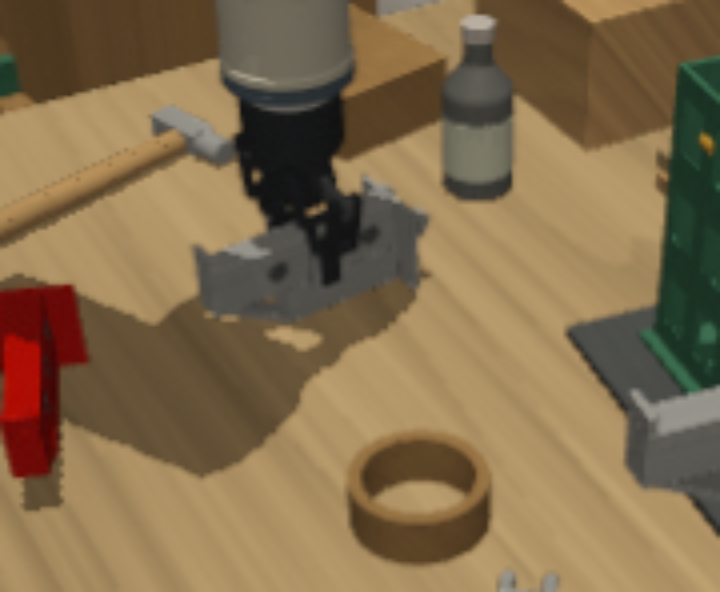

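The fingers straddle the bar at mid-length (crop px 330,240), gripper clear of the tip lip. Commands are accurate; I close on it, then lift.

Emit:
step_arm([
  {"delta_pos":[0,0,0],"delta_rot":[0,0,0],"hand":-1},
  {"delta_pos":[0,0,0],"delta_rot":[0,0,0],"hand":-1},
  {"delta_pos":[0,0,0],"delta_rot":[0,0,0],"hand":-1},
  {"delta_pos":[0,0,0],"delta_rot":[0,0,0],"hand":-1},
  {"delta_pos":[0,0,0],"delta_rot":[0,0,0],"hand":-1},
  {"delta_pos":[0,0,0],"delta_rot":[0,0,0],"hand":-1},
  {"delta_pos":[0,0,0],"delta_rot":[0,0,0],"hand":-1},
  {"delta_pos":[0,0,0],"delta_rot":[0,0,0],"hand":-1},
], grip_force=90)

```text
time: 2.23
tcp_pos: [456.0, 330.3, 54.8]
eef_rot: [180.0, 0.1, -171.5]
wrist_force: [-1.5, -1.1, 11.5]
opening: 25.0
grasp_force: 88.8
```

```bash
python3 - <<'E'
from h import *
# home TCP z = home grip z - (grip 55 vs TCP 53) ; pre-insert 40 mm back, 24 above home
c=np.cos(np.radians(7.6));s=np.sin(np.radians(7.6))
f=lambda x,z:[652.0+x*c,98.6-x*s,223.5+z-2]
st=([455.2,329.7,53],[180,0,188.5])
print(f(-125,-3),f(-85,-27),delta([455.2,329.7,218.5],188.5,st), delta(f(-125,-3),172.4,([455.2,329.7,218.5],[180,0,188.5])))
E
```

```text
[np.float64(528.0980574685573), np.float64(115.1320487821403), 218.5] [np.float64(567.746679078619), np.float64(109.8417931718554), 194.5] ([0.0, 0.0, -0.1655], [0.0, 0.0, 0.0]) ([-0.0404, -0.223, -0.0], [-0.0, -0.0, 16.1])
```

Emit:
step_arm([
  {"delta_pos":[0,0,-0.03],"delta_rot":[0,0,0],"hand":-1},
  {"delta_pos":[0,0,-0.06],"delta_rot":[0,0,0],"hand":-1},
  {"delta_pos":[0,0,-0.09],"delta_rot":[0,0,0],"hand":-1},
  {"delta_pos":[0,0,-0.12],"delta_rot":[0,0,0],"hand":-1},
  {"delta_pos":[0,0,-0.145],"delta_rot":[0,0,0],"hand":-1},
  {"delta_pos":[0,0,-0.165],"delta_rot":[0,0,0],"hand":-1},
  {"delta_pos":[0,0,-0.165],"delta_rot":[0,0,0],"hand":-1},
  {"delta_pos":[0,0,-0.165],"delta_rot":[0,0,0],"hand":-1},
  {"delta_pos":[0,0,-0.165],"delta_rot":[0,0,0],"hand":-1},
])

```text
time: 2.98
tcp_pos: [454.7, 329.5, 217.4]
eef_rot: [-180.0, -0.1, -171.5]
wrist_force: [-0.7, -0.9, -4.0]
opening: 25.1
grasp_force: 90.2
```

Emit:
step_arm([
  {"delta_pos":[-0.005,-0.028,0],"delta_rot":[0,0,2],"hand":-1},
  {"delta_pos":[-0.01,-0.056,0],"delta_rot":[0,0,4],"hand":-1},
  {"delta_pos":[-0.015,-0.084,0],"delta_rot":[0,0,6],"hand":-1},
  {"delta_pos":[-0.02,-0.112,0],"delta_rot":[0,0,8],"hand":-1},
  {"delta_pos":[-0.025,-0.14,0],"delta_rot":[0,0,10],"hand":-1},
  {"delta_pos":[-0.03,-0.168,0],"delta_rot":[0,0,12],"hand":-1},
  {"delta_pos":[-0.035,-0.196,0],"delta_rot":[0,0,14],"hand":-1},
  {"delta_pos":[-0.038,-0.215,0],"delta_rot":[0,0,16.1],"hand":-1},
  {"delta_pos":[-0.04,-0.223,0],"delta_rot":[0,0,16.1],"hand":-1},
  {"delta_pos":[-0.04,-0.223,0],"delta_rot":[0,0,16.1],"hand":-1},
  {"delta_pos":[-0.04,-0.223,0],"delta_rot":[0,0,16.1],"hand":-1},
  {"delta_pos":[-0.04,-0.223,0],"delta_rot":[0,0,16.1],"hand":-1},
])

```text
time: 3.98
tcp_pos: [527.1, 115.9, 217.6]
eef_rot: [-180.0, -0.1, 172.4]
wrist_force: [-0.5, -0.6, -5.2]
opening: 25.0
grasp_force: 90.2
```

```bash
python3 - <<'E'
from h import *
np.set_printoptions(precision=2,suppress=True)
o=env.get_obs();print(o['time'],o['tcp_pos'],o['eef_rot'],o['wrist_force'])
C={}
for n in('side','top'):
    im,d,m=snap(n); np.savez(n+'1.npz',im=im,d=d); C[n]=(im,d,cloud(d,m))
im=C['side'][0]; cv2.imwrite('pics/s2.png',cv2.resize(im[90:290,230:430],None,fx=4,fy=3)[:,:,::-1])
im=C['top'][0]; cv2.imwrite('pics/t2.png',cv2.resize(im[40:240,190:400],None,fx=3.5,fy=3)[:,:,::-1])
E
```

```text
3.9833 [527.12 115.92 217.62] [-180.     -0.08  172.43] [-0.5  -0.59 -5.21]
```

View pics/s2.png

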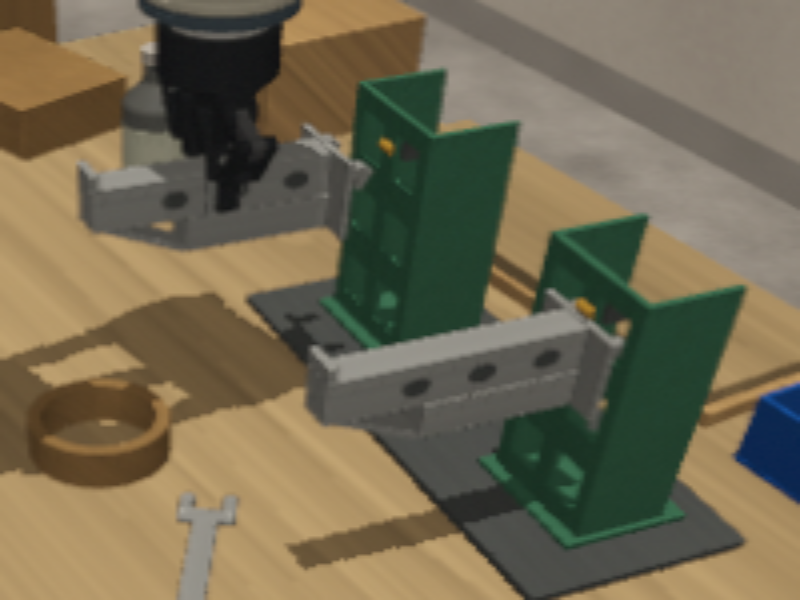

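View pics/t2.png

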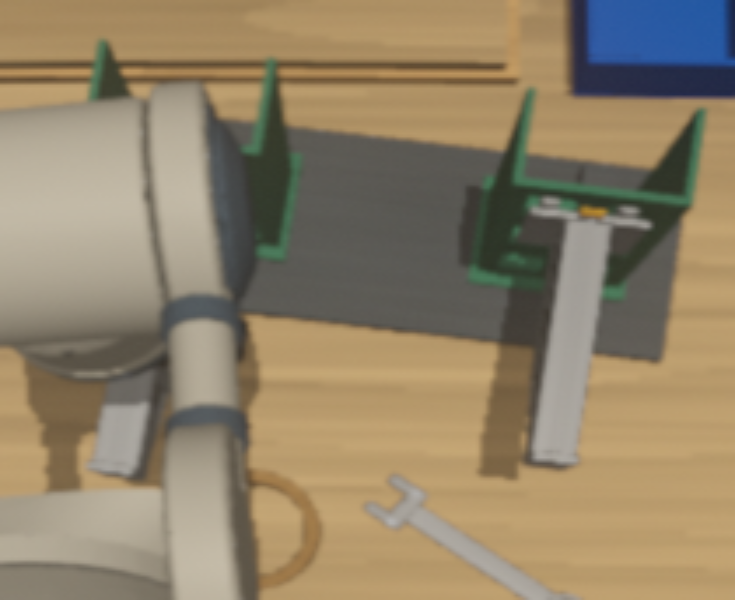

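The crops show the arm held level, claws (crop 340,160) facing the bare upright's top slots, catch at (385,147). Now I'll measure the held bar.

```bash
python3 - <<'E'
from h import *
np.set_printoptions(precision=1,suppress=True)
a=np.radians(-7.6); X=np.array([np.cos(a),np.sin(a),0]);Y=np.array([-np.sin(a),np.cos(a),0]);O=np.array([652.0,98.6,223.5])
for n in('side','top'):
    z=np.load(n+'1.npz'); im=z['im']; P=cloud(z['d'],env.camera_model(n))-O
    Q=np.stack([P@X,P@Y,P[...,2]],-1)
    hsv=cv2.cvtColor(im,cv2.COLOR_RGB2HSV); grey=(hsv[...,1]<45)&(hsv[...,2]>60)
    for nm,y0 in(('held',0),('twin',-240)):
        k=Q[grey&(abs(Q[...,1]-y0)<42)&(Q[...,0]>-320)&(Q[...,0]<3)&(Q[...,2]>-100)&(Q[...,2]<45)]
        bar=k[(k[:,0]<-8)]
        print(n,nm,len(k))
        for x0 in range(-220,0,20):
            s=k[(k[:,0]>=x0)&(k[:,0]<x0+20)]
            if len(s)>8: print('  x',x0,len(s),'y',np.percentile(s[:,1],[3,97])-y0,'z',np.percentile(s[:,2],[3,90,97]))
        print('  xmin',np.percentile(k[:,0],[0.5,1,2]), 'xmax',np.percentile(k[:,0],[99]))
E
```

```text
side held 1575
  x -220 133 y [-13.6   6. ] z [-19.   29.5  33.2]
  x -200 166 y [-14.5   8.6] z [-32.8  19.3  20.6]
  x -180 169 y [-14.6   9.5] z [-46.8  19.1  20.1]
  x -160 198 y [-14.4  10.9] z [-55.4  19.5  20.5]
  x -140 145 y [-20.3  20.6] z [-55.5  17.6  19.7]
  x -120 93 y [-16.   -9.1] z [-54.8  -7.5   0.1]
  x -100 170 y [-15.4  -6.9] z [-53.3  13.   18.4]
  x -80 177 y [-15.1   5.2] z [-53.8  18.7  19.7]
  x -60 278 y [-35.8  22.4] z [-52.7  18.4  19.8]
  x -40 43 y [-29.5  24.8] z [-11.7   9.4  10.1]
  xmin [-214.5 -214.3 -213.6] xmax [-31.9]
side twin 2201
  x -180 177 y [-14.4   8.9] z [-39.   12.1  14.1]
  x -160 191 y [-14.8   9. ] z [-50.9   0.1   0.7]
  x -140 213 y [-14.6   7.9] z [-64.3   0.1   1. ]
  x -120 236 y [-14.4   9. ] z [-74.9  -0.7   0.7]
  x -100 255 y [-14.5   6.9] z [-75.7  -1.1  -0.2]
  x -80 214 y [-15.2   8.7] z [-77.2  -1.4  -0.1]
  x -60 242 y [-15.2   7.9] z [-75.6  -1.7  -0.7]
  x -40 208 y [-15.7   8.1] z [-77.3  -1.6  -0.6]
  x -20 443 y [-35.9  29.8] z [-76.   -1.7  -0.5]
  xmin [-170.2 -170.1 -169.7] xmax [-0.]
top held 542
  x -220 94 y [-10.5  12.9] z [-1.6 33.7 34.3]
  x -200 153 y [-10.5  13.3] z [-7.4 20.4 21.9]
  x -180 162 y [-10.7  12.9] z [-21.7  20.3  21.5]
  x -160 123 y [-10.9  11.3] z [-50.8  20.5  21.7]
  x -140 9 y [-10.9 -10.4] z [-36.3   4.5  13. ]
  xmin [-211.8 -211.7 -211.1] xmax [-138.4]
top twin 1457
  x -180 60 y [-11.5  12.5] z [-6.9 13.7 14.5]
  x -160 132 y [-11.9  12.6] z [-5.8 -0.5  0. ]
  x -140 137 y [-11.8  12.7] z [-10.8  -0.4   0.5]
  x -120 135 y [-11.6  12.8] z [-14.    0.    0.5]
  x -100 136 y [-12.1  12.8] z [-10.1  -0.6   0.2]
  x -80 143 y [-12.4  13. ] z [-64.7  -0.9   0.2]
  x -60 161 y [-12.7  12.8] z [-64.7  -0.6   0.2]
  x -40 155 y [-12.4  12.8] z [-67.9  -0.5   0.4]
  x -20 373 y [-32.8  32.9] z [-74.   -1.1   0.2]
  xmin [-168.2 -167.9 -165.9] xmax [0.8]
```

Relative to the twin, the held arm is 44 mm back and 20.5 mm above home, with y aligned within about 1 mm. I'll raise it 3 mm and insert gently.

Emit:
step_arm([
  {"delta_pos":[-0.006,0,-0.003],"delta_rot":[0,0,0],"hand":-1},
  {"delta_pos":[-0.012,0,-0.003],"delta_rot":[0,0,0],"hand":-1},
  {"delta_pos":[-0.018,0,-0.003],"delta_rot":[0,0,0],"hand":-1},
  {"delta_pos":[-0.024,0,-0.003],"delta_rot":[0,0,0],"hand":-1},
  {"delta_pos":[-0.028,0,-0.003],"delta_rot":[0,0,0],"hand":-1},
  {"delta_pos":[-0.032,0,-0.003],"delta_rot":[0,0,0],"hand":-1},
  {"delta_pos":[-0.036,0,-0.003],"delta_rot":[0,0,0],"hand":-1},
  {"delta_pos":[-0.039,0,-0.003],"delta_rot":[0,0,0],"hand":-1},
  {"delta_pos":[-0.041,0,-0.003],"delta_rot":[0,0,0],"hand":-1},
  {"delta_pos":[-0.042,0,-0.003],"delta_rot":[0,0,0],"hand":-1},
  {"delta_pos":[-0.042,0,-0.003],"delta_rot":[0,0,0],"hand":-1},
  {"delta_pos":[-0.042,0,-0.003],"delta_rot":[0,0,0],"hand":-1},
])

```text
time: 5.08
tcp_pos: [569.0, 109.6, 221.2]
eef_rot: [-180.0, -0.0, 172.4]
wrist_force: [-4.0, 0.7, -4.2]
opening: 25.0
grasp_force: 90.5
```

Emit:
step_arm([
  {"delta_pos":[-0.001,0,0],"delta_rot":[0,0,0],"hand":-1},
  {"delta_pos":[-0.002,0,0],"delta_rot":[0,0,0],"hand":-1},
  {"delta_pos":[-0.003,0,0],"delta_rot":[0,0,0],"hand":-1},
  {"delta_pos":[-0.003,0,0],"delta_rot":[0,0,0],"hand":-1},
])

```text
time: 5.42
tcp_pos: [569.3, 109.3, 220.8]
eef_rot: [-179.9, -0.3, 172.4]
wrist_force: [-22.0, 1.0, 5.4]
opening: 25.1
grasp_force: 91.5
```

The back plate meets the face at 22 N. I'll ease off 1.5 mm, then lower.

Emit:
step_arm([
  {"delta_pos":[0.0015,0,0],"delta_rot":[0,0,0],"hand":-1},
  {"delta_pos":[0.0015,0,0.003],"delta_rot":[0,0,0],"hand":-1},
  {"delta_pos":[0.0015,0,0.006],"delta_rot":[0,0,0],"hand":-1},
  {"delta_pos":[0.0015,0,0.009],"delta_rot":[0,0,0],"hand":-1},
  {"delta_pos":[0.0015,0,0.012],"delta_rot":[0,0,0],"hand":-1},
  {"delta_pos":[0.0015,0,0.015],"delta_rot":[0,0,0],"hand":-1},
  {"delta_pos":[0.0015,0,0.015],"delta_rot":[0,0,0],"hand":-1},
])

```text
time: 6.0
tcp_pos: [569.2, 109.6, 205.6]
eef_rot: [-180.0, -0.2, 172.4]
wrist_force: [-10.5, 1.1, -3.3]
opening: 25.3
grasp_force: 90.4
```

Emit:
step_arm([
  {"delta_pos":[0,0,0.002],"delta_rot":[0,0,0],"hand":-1},
  {"delta_pos":[0,0,0.004],"delta_rot":[0,0,0],"hand":-1},
  {"delta_pos":[0,0,0.006],"delta_rot":[0,0,0],"hand":-1},
  {"delta_pos":[0,0,0.008],"delta_rot":[0,0,0],"hand":-1},
  {"delta_pos":[0,0,0.009],"delta_rot":[0,0,0],"hand":-1},
  {"delta_pos":[0,0,0.01],"delta_rot":[0,0,0],"hand":-1},
  {"delta_pos":[0,0,0.01],"delta_rot":[0,0,0],"hand":-1},
])

```text
time: 6.58
tcp_pos: [569.2, 109.6, 196.5]
eef_rot: [-180.0, -0.2, 172.4]
wrist_force: [-18.0, 1.2, 8.6]
opening: 24.9
grasp_force: 91.9
```

Emit:
step_arm([
  {"delta_pos":[0,0,0.001],"delta_rot":[0,0,0],"hand":-1},
  {"delta_pos":[0,0,0.002],"delta_rot":[0,0,0],"hand":-1},
  {"delta_pos":[0,0,0.003],"delta_rot":[0,0,0],"hand":-1},
  {"delta_pos":[0,0,0.003],"delta_rot":[0,0,0],"hand":-1},
])

```text
time: 6.92
tcp_pos: [568.6, 109.7, 194.3]
eef_rot: [-180.0, -0.2, 172.4]
wrist_force: [-25.6, 2.9, 23.5]
opening: 24.9
grasp_force: 94.0
```

```bash
python3 - <<'E'
from h import *
np.set_printoptions(precision=1,suppress=True)
a=np.radians(-7.6); X=np.array([np.cos(a),np.sin(a),0]);Y=np.array([-np.sin(a),np.cos(a),0]);O=np.array([652.0,98.6,223.5])
for n in('side',):
    im,d,m=snap(n); P=cloud(d,m)-O; cv2.imwrite('pics/s3.png',cv2.resize(im[90:240,270:420],None,fx=4,fy=4)[:,:,::-1])
    Q=np.stack([P@X,P@Y,P[...,2]],-1)
    hsv=cv2.cvtColor(im,cv2.COLOR_RGB2HSV); grey=(hsv[...,1]<45)&(hsv[...,2]>60)
    for nm,y0 in(('held',0),('twin',-240)):
        k=Q[grey&(abs(Q[...,1]-y0)<42)&(Q[...,0]>-320)&(Q[...,0]<3)&(Q[...,2]>-100)&(Q[...,2]<45)]
        for x0 in(-160,-140,-60,-40,-20):
            s=k[(k[:,0]>=x0)&(k[:,0]<x0+20)]
            if len(s)>8: print(nm,'  x',x0,len(s),'z',np.percentile(s[:,2],[3,90,97]))
        print('  xmin',np.percentile(k[:,0],[0.5,1,2]))
E
```

```text
held   x -160 150 z [-54.7  -5.5  -4.1]
held   x -140 161 z [-70.1  -5.   -3.9]
held   x -60 140 z [-77.4 -13.4  -4.9]
held   x -40 166 z [-78.5  -2.6  -1.7]
held   x -20 301 z [-77.5  -2.3  -1.1]
  xmin [-173.6 -173.3 -172.7]
twin   x -160 198 z [-49.7   0.    1.1]
twin   x -140 207 z [-64.1   0.1   1. ]
twin   x -60 235 z [-77.   -1.4  -0.2]
twin   x -40 217 z [-75.9  -1.4   0.2]
twin   x -20 432 z [-76.9  -1.8  -0.8]
  xmin [-170.3 -170.1 -169.8]
```

View pics/s3.png

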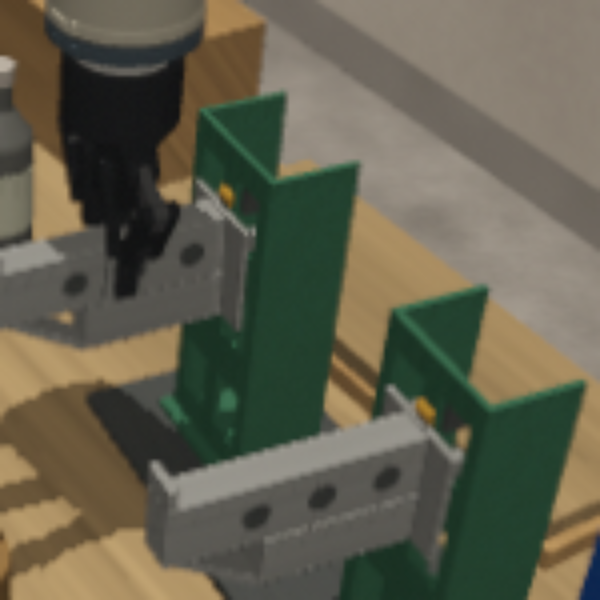

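The back plate is about at home height (−2.3 vs −1.8), catch visible at crop (226,195). But the arm's tip droops about 4.5 mm (≈2°), as the bar pivoted in the grip. I'll level it by raising the grip slightly and tilting tip-up 2°.

Emit:
step_arm([
  {"delta_pos":[0,0,-0.001],"delta_rot":[0,0.7,0],"hand":-1},
  {"delta_pos":[0,0,-0.002],"delta_rot":[0,1.4,0],"hand":-1},
  {"delta_pos":[0,0,-0.003],"delta_rot":[0,2,0],"hand":-1},
  {"delta_pos":[0,0,-0.003],"delta_rot":[0,2,0],"hand":-1},
  {"delta_pos":[0,0,-0.003],"delta_rot":[0,2,0],"hand":-1},
])

```text
time: 7.38
tcp_pos: [569.5, 109.5, 196.8]
eef_rot: [-180.0, -2.1, 172.4]
wrist_force: [-17.5, -0.9, 11.3]
opening: 25.1
grasp_force: 91.9
```

```bash
cat > chk.py <<'E'
from h import *
np.set_printoptions(precision=1,suppress=True)
a=np.radians(-7.6); X=np.array([np.cos(a),np.sin(a),0]);Y=np.array([-np.sin(a),np.cos(a),0]);O=np.array([652.0,98.6,223.5])
im,d,m=snap('side'); P=cloud(d,m)-O; cv2.imwrite('pics/last.png',cv2.resize(im[90:240,270:420],None,fx=4,fy=4)[:,:,::-1])
Q=np.stack([P@X,P@Y,P[...,2]],-1)
hsv=cv2.cvtColor(im,cv2.COLOR_RGB2HSV); grey=(hsv[...,1]<45)&(hsv[...,2]>60)
for nm,y0 in(('held',0),('twin',-240)):
    k=Q[grey&(abs(Q[...,1]-y0)<42)&(Q[...,0]>-320)&(Q[...,0]<3)&(Q[...,2]>-100)&(Q[...,2]<45)]
    for x0 in(-160,-140,-60,-40,-20):
        s=k[(k[:,0]>=x0)&(k[:,0]<x0+20)]
        if len(s)>8: print(nm,'  x',x0,len(s),'z',np.percentile(s[:,2],[3,90,97]))
    print('  xmin',np.percentile(k[:,0],[0.5,1,2]))
br=(hsv[...,0]>12)&(hsv[...,0]<28)&(hsv[...,1]>170)&(hsv[...,2]>110)&(Q[...,2]>-5)&(Q[...,2]<25)
for y0 in(0,-240):
    s=Q[br&(abs(Q[...,1]-y0)<20)&(abs(Q[...,0])<20)]; print('catch',len(s),np.median(s,0) if len(s) else '',s[:,0].min() if len(s) else '')
o=env.get_obs(); print(o['time'],o['tcp_pos'],o['wrist_force'],o['opening'])
E
python3 chk.py
```

```text
held   x -160 153 z [-51.9  -1.4   0. ]
held   x -140 159 z [-65.4  -1.1  -0.2]
held   x -60 130 z [-75.1 -17.4  -6.4]
held   x -40 167 z [-76.9  -1.8  -0.2]
held   x -20 315 z [-77.   -2.2  -0.8]
  xmin [-172.1 -171.9 -171.5]
twin   x -160 192 z [-51.1   0.1   1.2]
twin   x -140 216 z [-65.1  -0.4   0.6]
twin   x -60 243 z [-75.7  -1.5  -0.1]
twin   x -40 216 z [-76.4  -1.1  -0.4]
twin   x -20 437 z [-75.6  -1.6  -0.5]
  xmin [-170.3 -170.1 -169.7]
catch 10 [-3.  -0.9  9. ] -5.603844720087313
catch 15 [  -1.6 -241.     8.3] -3.773135236787243
7.4333 [569.5 109.5 196.8] [-17.4   0.1  11. ] 25.187765646718507
```

Emit:
step_arm([
  {"delta_pos":[-0.0005,0,0],"delta_rot":[0,0.4,0],"hand":-1},
  {"delta_pos":[-0.001,0,0],"delta_rot":[0,0.9,0],"hand":-1},
  {"delta_pos":[-0.001,0,0.001],"delta_rot":[0,0.9,0],"hand":-1},
  {"delta_pos":[-0.001,0,0.001],"delta_rot":[0,0.9,0],"hand":-1},
])

```text
time: 7.77
tcp_pos: [569.7, 109.1, 195.9]
eef_rot: [-179.9, -3.1, 172.4]
wrist_force: [-22.3, -1.4, 17.3]
opening: 25.0
grasp_force: 93.2
```

```bash
python3 chk.py
```

```text
held   x -160 154 z [-54.   -2.9  -1.9]
held   x -140 160 z [-67.2  -2.4  -1.5]
held   x -60 129 z [-76.  -18.6  -7.8]
held   x -40 163 z [-77.4  -2.9  -1.3]
held   x -20 311 z [-77.1  -2.   -0.7]
  xmin [-172.5 -171.9 -171.4]
twin   x -160 190 z [-50.8   0.4   1.2]
twin   x -140 214 z [-64.5   0.1   0.9]
twin   x -60 240 z [-76.5  -1.6  -0.6]
twin   x -40 215 z [-76.4  -1.1  -0.5]
twin   x -20 437 z [-76.9  -1.5  -0.4]
  xmin [-170.4 -170.1 -169.8]
catch 3 [-1.7 -2.9  8.4] -3.5671259934361386
catch 15 [  -2.2 -241.5    8.5] -4.103573613117137
7.8167 [569.7 109.1 195.9] [-22.8  -2.   17.3] 24.667076672197727
```

Seated at the back; downward force only pivots the bar. I'll relax the press (up 3 mm) and check the catch holds it.

Emit:
step_arm([
  {"delta_pos":[-0.0005,0,-0.001],"delta_rot":[0,0,0],"hand":-1},
  {"delta_pos":[-0.0005,0,-0.002],"delta_rot":[0,0,0],"hand":-1},
  {"delta_pos":[-0.0005,0,-0.003],"delta_rot":[0,0,0],"hand":-1},
  {"delta_pos":[-0.0005,0,-0.003],"delta_rot":[0,0,0],"hand":-1},
])

```text
time: 8.15
tcp_pos: [569.9, 109.1, 197.3]
eef_rot: [-179.9, -3.2, 172.4]
wrist_force: [-13.1, 0.2, -8.8]
opening: 24.8
grasp_force: 89.4
```

```bash
python3 chk.py
```

```text
held   x -160 150 z [-48.7  -0.8   0.3]
held   x -140 164 z [-65.5  -0.8   0.5]
held   x -60 133 z [-74.7 -17.8  -9.6]
held   x -40 157 z [-78.2  -1.9  -0.8]
held   x -20 311 z [-76.3  -2.3  -0.7]
  xmin [-172.  -171.7 -171. ]
twin   x -160 195 z [-52.1   0.4   1.2]
twin   x -140 210 z [-63.7  -0.2   0.6]
twin   x -60 244 z [-76.7  -1.4  -0.4]
twin   x -40 210 z [-77.1  -1.2   0.1]
twin   x -20 439 z [-76.8  -1.7  -0.2]
  xmin [-170.5 -170.2 -169.7]
catch 2 [-1.3  0.5  8.3] -2.287618957259416
catch 15 [  -1.4 -239.7    8.2] -3.6399473904523574
8.2 [569.9 109.1 197.2] [-14.1   0.7  -7.3] 25.172238993049053
```

View pics/last.png

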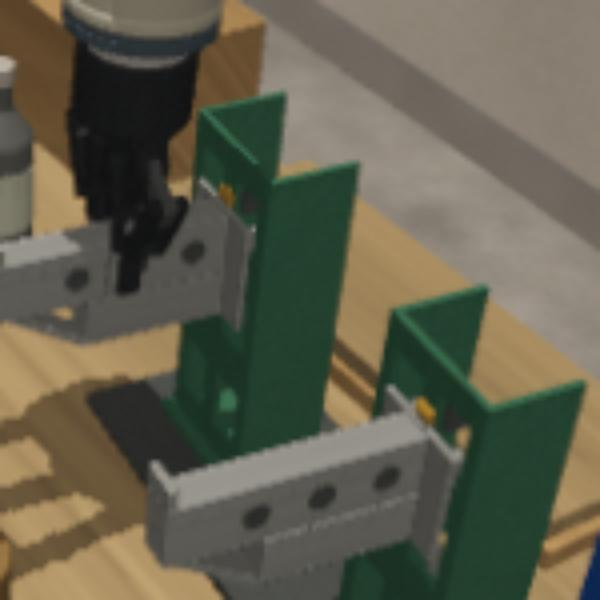

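Level within about 1 mm of the twin now. Catch is visible but in gripper shadow. I'll release, withdraw upward and inspect.

Emit:
step_arm([
  {"delta_pos":[0.001,0,0.0005],"delta_rot":[0,0,0],"hand":-1},
  {"delta_pos":[0.001,0,0.0005],"delta_rot":[0,0,0],"hand":0.2},
  {"delta_pos":[0.001,0,0.0005],"delta_rot":[0,0,0],"hand":0.2},
  {"delta_pos":[0.001,0,0.0005],"delta_rot":[0,0,0],"hand":0.2},
  {"delta_pos":[0.001,0,0.0005],"delta_rot":[0,0,0],"hand":0.2},
  {"delta_pos":[0.001,0,0.0005],"delta_rot":[0,0,0],"hand":0.2},
  {"delta_pos":[0.001,0,-0.02],"delta_rot":[0,0,0],"hand":0.2},
  {"delta_pos":[0.001,0,-0.04],"delta_rot":[0,0,0],"hand":0.2},
  {"delta_pos":[0.005,0,-0.07],"delta_rot":[0,0,0],"hand":0.2},
  {"delta_pos":[0.01,0,-0.1],"delta_rot":[0,0,0],"hand":0.2},
  {"delta_pos":[0.01,0,-0.1],"delta_rot":[0,0,0],"hand":0.2},
])

```text
time: 9.12
tcp_pos: [569.4, 110.1, 304.4]
eef_rot: [179.9, -2.4, 172.4]
wrist_force: [-0.1, -0.4, 0.9]
opening: 51.3
grasp_force: 0.0
```

Emit:
step_arm([
  {"delta_pos":[0.04,0,0],"delta_rot":[0,0,0],"hand":0.2},
  {"delta_pos":[0.08,0,0],"delta_rot":[0,0,0],"hand":0.2},
  {"delta_pos":[0.12,0,0],"delta_rot":[0,0,0],"hand":0.2},
  {"delta_pos":[0.15,0,0],"delta_rot":[0,0,0],"hand":0.2},
  {"delta_pos":[0.15,0,0],"delta_rot":[0,0,0],"hand":0.2},
])

```text
time: 9.53
tcp_pos: [414.1, 130.2, 306.5]
eef_rot: [-180.0, -3.0, 172.4]
wrist_force: [2.0, 0.2, 1.5]
opening: 51.6
grasp_force: 0.0
```

```bash
python3 chk.py
```

```text
held   x -160 156 z [-58.1  -6.3  -5.1]
held   x -140 156 z [-71.4  -5.7  -4.2]
held   x -60 195 z [-77.1  -3.5  -2.1]
held   x -40 176 z [-78.8  -2.7  -1.2]
held   x -20 301 z [-77.4  -2.9  -1. ]
  xmin [-173.9 -173.6 -172.7]
twin   x -160 193 z [-51.   -0.2   1. ]
twin   x -140 211 z [-64.4   0.4   1.1]
twin   x -60 242 z [-75.7  -1.6  -0.7]
twin   x -40 214 z [-76.   -1.5  -0.5]
twin   x -20 436 z [-76.3  -1.8  -0.9]
  xmin [-170.3 -170.  -169.5]
catch 9 [-3.2 -0.4  8.7] -6.298414871840395
catch 14 [  -1.5 -241.8    8.9] -5.850352325653381
9.5833 [416.9 130.  306.8] [ 1.3 -0.9  0.6] 51.104349276159724
```

View pics/last.png

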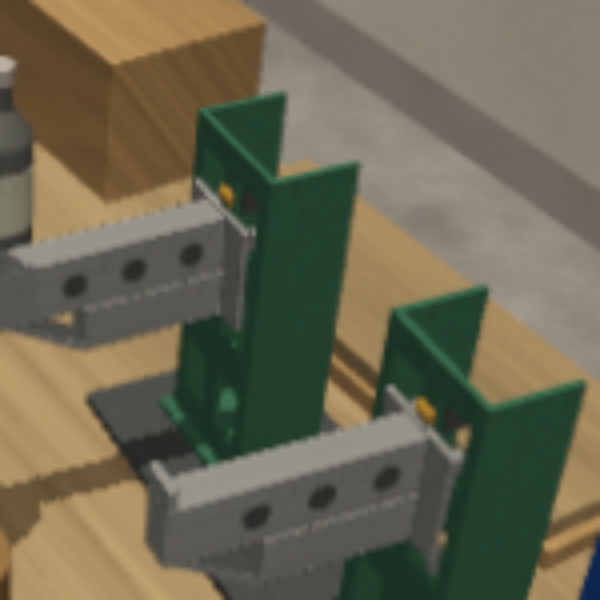

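Ten pictures used. The last shows the arm hooked and released, the catch visible at (226,195), but the tip drooping about 5 mm. Next, numbers on the back plate compared with the twin's, averaged over frames.

```bash
cat > plate.py <<'E'
from h import *
np.set_printoptions(precision=1,suppress=True)
a=np.radians(-7.6); X=np.array([np.cos(a),np.sin(a),0]);Y=np.array([-np.sin(a),np.cos(a),0]);O=np.array([652.0,98.6,223.5])
for n in('side','top'):
    L=[snap(n) for _ in range(6)]; m=L[0][2]; im=np.mean([l[0] for l in L],0).astype(np.uint8); d=np.median([l[1] for l in L],0)
    P=cloud(d,m)-O; Q=np.stack([P@X,P@Y,P[...,2]],-1); hsv=cv2.cvtColor(im,cv2.COLOR_RGB2HSV); grey=(hsv[...,1]<45)&(hsv[...,2]>60)
    for y0 in(0,-240):
        q=Q-[0,y0,0]
        k=q[grey&(abs(q[...,1])<45)&(abs(q[...,1])>16)&(q[...,0]>-20)&(q[...,0]<5)&(q[...,2]>-95)&(q[...,2]<15)]
        print(n,y0,'plate n',len(k),'z',np.percentile(k[:,2],[1,3,97,99]) if len(k) else '')
        for z0 in range(-85,10,15):
            s=k[(k[:,2]>z0)&(k[:,2]<z0+15)]
            if len(s)>4: print('   z',z0,'x med',np.median(s[:,0]),len(s))
        b=q[grey&(abs(q[...,1])<12)&(q[...,0]>-160)&(q[...,0]<-12)&(q[...,2]>-12)&(q[...,2]<6)]
        p=np.polyfit(b[:,0],b[:,2],1); r=b[:,2]-np.polyval(p,b[:,0]); b=b[abs(r)<2]; p=np.polyfit(b[:,0],b[:,2],1)
        print('   bar top: slope deg',np.degrees(np.arctan(p[0])),'z at face',p[1],'z at -150',np.polyval(p,-150))
        br=(hsv[...,0]>12)&(hsv[...,0]<28)&(hsv[...,1]>150)&(hsv[...,2]>90)&(abs(q[...,1])<14)&(abs(q[...,0])<14)&(abs(q[...,2]-5)<15)
        w=q[br]; print('   catch n',len(w),np.percentile(w,[5,50,95],axis=0).tolist() if len(w) else '')
E
python3 plate.py
```

```text
side 0 plate n 155 z [-78.2 -75.4  -1.8  -1.5]
   z -85 x med -5.935346269076909 14
   z -70 x med -6.3496053410353355 22
   z -55 x med -6.8324074451086485 26
   z -40 x med -7.1251741344446025 24
   z -25 x med -7.108137544538994 35
   z -10 x med -7.504910999702108 34
   bar top: slope deg 1.8996681971876812 z at face -1.8849527542823339 z at -150 -6.860095631401324
   catch n 11 [[-4.779312110322719, -7.232227713610676, 4.132492701868557], [-3.2096145543678802, -0.9302251881185931, 7.991257991496354], [-0.8617774431939011, 4.116514646193844, 10.626495198137548]]
side -240 plate n 230 z [-78.1 -76.7  -1.2  -1.1]
   z -85 x med -3.1757976509215085 23
   z -70 x med -3.1825505778981773 29
   z -55 x med -3.1790040187019954 35
   z -40 x med -3.009913448945016 33
   z -25 x med -3.8057899269390716 47
   z -10 x med -3.210739588624747 63
   bar top: slope deg -0.7316937881330764 z at face -2.5161735460625474 z at -150 -0.6004995479332718
   catch n 17 [[-3.9225828871956865, -7.42519873384785, 5.9991641498538], [-1.8012555856734456, -1.6118062043862267, 8.324287834455163], [0.971299430
[... 490 characters left out ...]
, [-1.205156988812177, -0.9967347534941224, 8.164663445961992], [0.6406800640491125, 5.2664831432550185, 10.57186255529466]]
top -240 plate n 230 z [-79.1 -76.6  -1.4  -0.9]
   z -85 x med -4.387080377975221 17
   z -70 x med -4.18473197120048 29
   z -55 x med -4.132570588494374 32
   z -40 x med -4.089323334796963 36
   z -25 x med -3.770912550093227 48
   z -10 x med -2.6391662530641273 68
   bar top: slope deg -0.000955649810511423 z at face -2.3686575770806124 z at -150 -2.366155691726958
   catch n 19 [[-2.434188208440527, -5.446147589161103, 6.781973314324739], [-0.25523678171175884, -0.19177695122854743, 8.510617036902431], [1.2081782845941484, 5.712111000793251, 12.516671762078657]]
```

The catch is out and the plate height matches the twin within about 0.5 mm. The 2° droop looks like claw play. To be sure the claws are fully home, I'll press down on the bar close to the plate with shut fingers.

```bash
python3 -c "
from h import *
print(delta([624.2,102.3,265],172.4))"
```

```text
([-0.2086, 0.0001, 0.0305], [-0.0, -2.91, -0.05])
```

Emit:
step_arm([
  {"delta_pos":[-0.035,0,0.005],"delta_rot":[0,-1,0],"hand":-1},
  {"delta_pos":[-0.07,0,0.01],"delta_rot":[0,-2,0],"hand":-1},
  {"delta_pos":[-0.105,0,0.015],"delta_rot":[0,-2.9,0],"hand":-1},
  {"delta_pos":[-0.14,0,0.02],"delta_rot":[0,-2.9,0],"hand":-1},
  {"delta_pos":[-0.175,0,0.025],"delta_rot":[0,-2.9,0],"hand":-1},
  {"delta_pos":[-0.2,0,0.03],"delta_rot":[0,-2.9,0],"hand":-1},
  {"delta_pos":[-0.209,0,0.03],"delta_rot":[0,-2.9,0],"hand":-1},
  {"delta_pos":[-0.209,0,0.03],"delta_rot":[0,-2.9,0],"hand":-1},
  {"delta_pos":[-0.209,0,0.03],"delta_rot":[0,-2.9,0],"hand":-1},
  {"delta_pos":[-0.209,0,0.03],"delta_rot":[0,-2.9,0],"hand":-1},
])

```text
time: 11.02
tcp_pos: [623.5, 102.5, 266.0]
eef_rot: [180.0, -0.0, 172.4]
wrist_force: [0.2, 0.6, 0.6]
opening: -0.0
grasp_force: 0.0
```

Emit:
step_arm([
  {"delta_pos":[0,0,0.008],"delta_rot":[0,0,0],"hand":-1},
  {"delta_pos":[0,0,0.016],"delta_rot":[0,0,0],"hand":-1},
  {"delta_pos":[0,0,0.022],"delta_rot":[0,0,0],"hand":-1},
  {"delta_pos":[0,0,0.024],"delta_rot":[0,0,0],"hand":-1},
  {"delta_pos":[0,0,0.025],"delta_rot":[0,0,0],"hand":-1},
  {"delta_pos":[0,0,0.025],"delta_rot":[0,0,0],"hand":-1},
])

```text
time: 11.52
tcp_pos: [624.3, 102.2, 240.4]
eef_rot: [-180.0, -0.0, 172.4]
wrist_force: [-0.3, -0.6, 0.2]
opening: -0.2
grasp_force: 0.0
```

Emit:
step_arm([
  {"delta_pos":[0,0,0.001],"delta_rot":[0,0,0],"hand":-1},
  {"delta_pos":[0,0,0.002],"delta_rot":[0,0,0],"hand":-1},
  {"delta_pos":[0,0,0.003],"delta_rot":[0,0,0],"hand":-1},
  {"delta_pos":[0,0,0.004],"delta_rot":[0,0,0],"hand":-1},
  {"delta_pos":[0,0,0.004],"delta_rot":[0,0,0],"hand":-1},
])

```text
time: 11.93
tcp_pos: [624.7, 102.2, 238.1]
eef_rot: [180.0, 0.1, 172.4]
wrist_force: [-4.6, 0.1, 14.8]
opening: 0.2
grasp_force: 7.8
```

Emit:
step_arm([
  {"delta_pos":[0,0,0.001],"delta_rot":[0,0,0],"hand":-1},
  {"delta_pos":[0,0,0.002],"delta_rot":[0,0,0],"hand":-1},
  {"delta_pos":[0,0,0.002],"delta_rot":[0,0,0],"hand":-1},
  {"delta_pos":[0,0,0.002],"delta_rot":[0,0,0],"hand":-1},
])

```text
time: 12.27
tcp_pos: [624.7, 102.3, 237.8]
eef_rot: [180.0, 0.2, 172.4]
wrist_force: [-15.2, -1.3, 37.8]
opening: -0.0
grasp_force: 19.0
```

A hard stop at 38 N with only 0.3 mm movement: it is fully home. Withdraw and recheck.

Emit:
step_arm([
  {"delta_pos":[0,0,-0.02],"delta_rot":[0,0,0],"hand":-1},
  {"delta_pos":[0,0,-0.05],"delta_rot":[0,0,0],"hand":-1},
  {"delta_pos":[0.035,0,-0.07],"delta_rot":[0,0,0],"hand":-1},
  {"delta_pos":[0.07,0,-0.07],"delta_rot":[0,0,0],"hand":-1},
  {"delta_pos":[0.11,0,-0.07],"delta_rot":[0,0,0],"hand":-1},
  {"delta_pos":[0.15,0,-0.07],"delta_rot":[0,0,0],"hand":-1},
  {"delta_pos":[0.19,0,-0.07],"delta_rot":[0,0,0],"hand":-1},
  {"delta_pos":[0.22,0,-0.07],"delta_rot":[0,0,0],"hand":-1},
  {"delta_pos":[0.22,0,-0.07],"delta_rot":[0,0,0],"hand":-1},
])

```text
time: 13.02
tcp_pos: [401.1, 131.8, 304.8]
eef_rot: [-180.0, -0.1, 172.4]
wrist_force: [1.3, -0.1, 0.9]
opening: -0.3
grasp_force: 0.0
```

```bash
python3 plate.py
```

```text
side 0 plate n 157 z [-78.6 -77.1  -2.   -1.6]
   z -85 x med -5.720684483319634 15
   z -70 x med -6.14434051068919 24
   z -55 x med -6.876924093760306 24
   z -40 x med -6.8220075896886465 23
   z -25 x med -7.2469585118889475 37
   z -10 x med -7.620537074415252 34
   bar top: slope deg 1.9865164588978779 z at face -1.8793789296770231 z at -150 -7.082151768439102
   catch n 11 [[-4.951299925203955, -7.860396026874387, 4.551411298649214], [-3.6362431132240953, -2.9216229434163825, 8.808610903057797], [-0.8940808273591967, 3.9523581305932307, 10.575059903904332]]
side -240 plate n 230 z [-78.  -77.   -1.3  -0.3]
   z -85 x med -3.2116919769346883 21
   z -70 x med -3.4675627034729377 28
   z -55 x med -3.3163993363079385 37
   z -40 x med -3.2342088248650986 34
   z -25 x med -3.8085948889743206 47
   z -10 x med -3.4105487860180657 63
   bar top: slope deg -0.7080413876019505 z at face -2.434459862595639 z at -150 -0.5807174808740834
   catch n 17 [[-3.8298503742193337, -7.227428326642593, 5.353291846065394], [-1.420984531262592, -1.4407683902943518, 8.358304188143393], [1.3628072
[... 493 characters left out ...]
 [-1.404600273186413, -1.0704846226186095, 8.454902732393862], [0.5157289995723632, 5.284253474019625, 10.566610502748322]]
top -240 plate n 231 z [-79.4 -76.7  -1.3  -0.8]
   z -85 x med -4.156662851771456 18
   z -70 x med -4.155715735207784 29
   z -55 x med -4.229836468654248 33
   z -40 x med -4.0248560188862506 32
   z -25 x med -3.7611803485629656 54
   z -10 x med -2.5343539620444315 65
   bar top: slope deg -0.0866384620378914 z at face -2.465415981466352 z at -150 -2.238596845376553
   catch n 19 [[-2.1291333425506034, -5.293746190182179, 6.012716003101582], [-0.25930137431174594, -0.20937743204305548, 8.863492756029359], [1.4999056182143733, 5.783114310479314, 11.490123227622718]]
```

The rest pose is unchanged after the press. The plate sits at the twin's height on a hard stop, the catch is out as far as the twin's, and the small tip droop is the claws' play. The gripper is clear, so I'm handing in.

```bash
python3 -c "
from station import env
print(env.hand_in())"
```

```text
the job is handed in; nothing more can be done
None
```

I hooked the long arm into the bare upright's top slots, pressed it to a hard stop at the twin's height with the spring catch out above it, and let go, but its tip hangs about 5 mm (2°) lower than the twin's, which I put down to play in the claws; the job is handed in, the result was not reported back, and I did not move the short arm.

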